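Close the transformer core past its eccentric stop

ROBOT

A 6-joint arm with a two-finger parallel gripper is mounted at the origin on the work surface. World frame = base frame: x ahead of the robot, y to its left, z up, the work surface at z = 0. Lengths are in m, angles in rad, forces in N, time in s.
With the tool pointing down it reaches from about 0.35 to 0.975 m from the base axis. Payload 4.9 kg.
Tool frame: the origin (TCP) lies at the very end of the fingers, on their centre line; the grasp point (between the pads) lies 19 mm behind it; z points along the fingers, y is the line along which they close (so a half turn about z gives the same grasp; the last joint's range is limited). The gripper opens to 85 mm and grips with 20 to 120 N. Pads are 22 mm wide; open, the fingers measure 114 mm over their backs; the gripper's body (76 mm by 85 mm) begins 54 mm behind the grasp point. The pads swing forward as they close: fully open they stand 13 mm farther back than shut.
Start: joints at [-1.364, 0.053, 1.613, -0, 1.476, -0.119], TCP at [0.2, -0.592, 0.231] pointing down, gripper open.
Joint ranges: [-3.01, 3.01], [-1.01, 2.22], [0.06, 2.58], [-1.02, 4.17], [0.09, 2.62], [-3.14, 3.14]. Speed limits (rad/s): [2.57, 2.57, 3.14, 3.14, 3.14, 3.14].

INTERFACE

Orientations are given as a rotation vector (axis times angle).
In Python, from station import ctrl gives the robot as it stands.
- The arm moves only by the shell command python3 -m crank 'ROWS' [OPENING] [FORCE]. ROWS is text: rows parted by semicolons, each of 4 numbers parted by spaces: the shift along the world's x, y, z in units of 0.5 m (1.0 is 0.5 m), then the turn about the world's z in units of 90 degrees (1.0 is 90 degrees). In form: x y z turn; .... A call has exactly 5 rows; each row shifts and turns the commanded pose from where the row before left it; what a row does not reach is not made up. A row lasts 1/12 s, in which the tool goes at most 41.7 mm and 7.16 degrees, less where a joint would pass 70% of its speed; a pose out of reach is approached as far as the arm can. A call with a number of a shift or a turn outside -1 to 1 is refused whole. A call with a gripper value outside its range is refused whole. OPENING is the opening in per cent of the stroke, from 0 (shut) to 100 (fully open), set as the call begins (- or left out, the last holds). The fingers move at their own pace and stop on an object; FORCE is the grip in N (left out, the last holds). Time passes only in rows, so rows that do not move let the fingers close, or fill a call up. It gives the time, the measured TCP pose, the force, the opening and the grip force at its end, in the units of the state.
- ctrl.get_obs(): the state, without advancing time (a new reading comes with each control period).
- ctrl.get_image(name): name is "scene" or "top" or "wrist"; returns (picture, depth): 384x512x3 uint8, red, green, blue; 384x512 float32, m along the optical axis (not along the pixel's ray), 0 where there is no reading.
- ctrl.get_calibration(name): a dict with "fx", "fy", "cx", "cy" (pixels), "extrinsics" (4x4, takes a point from world to camera coordinates). Camera axes: x right, y down, z forward; pixel columns grow to the right and rows downward; lengths in m; the calibration is good to about 2 mm. A picture is of the moment at which its call begins: read the wrist's pose just before it. get_calibration takes no time and is no camera call; for the wrist camera it gives the pose at the moment of the call.
- ctrl.finish_job(): hands the job in; it is judged then, once.
The state is a dict: "t": time; "q": joint angles; "dq": joint speeds; "effort": joint torques, N m; "tool_pos": TCP position; "tool_rot": TCP orientation; "contact_force": force on the tool from outside, world axes, zero at the start; "wrist_torque": the same for the moment, N m; "opening": finger opening in m; "grip_force": force on a finger pad.
Only numpy, scipy, OpenCV 4.12 (cv2) and the standard library are available. Lean on these libraries where they do the work, as an engineer would, in place of code of your own. Each camera call takes 0.05 s, during which the arm holds its last target. There are 200 camera calls.

TASK

Close the iron core of the demonstration transformer. With the gripper shut and gripping nothing, first push the upright handle of the eccentric stop round until the cam's low point faces the carriage (its lever then points straight ahead, along the slide), and only then push the carriage forward by its upright plate until the iron yoke bar sits against both pole faces of the core. Do not lift the yoke or shift the things standing around, and leave the cam at its low point.

Things in the scene. Friction and masses are not known exactly. Their poses are not given: they have to be found in the camera images.
- jig: Fixed jig: grey board 320 (x) x 310 (y) x 15 mm, turned up to 20 degrees. Origin on the bench, midway along the board's x, 135 mm from its right (-y) edge. Its x is the slide direction (forward, away from the robot), z up; 'jig' numbers below are in this frame. Far end: U-core with two coils (tops 82 mm, terminals 90 mm above the bench; x 42 to 100, y within 73 mm). Left: the cam.
- carriage (a joint): Travel in m of the aluminium carriage along jig +x: 0 = drawn back (the start), about 0.041 = yoke against the poles, end stop 0.044. About 3 N of friction; stays where left. Unless the cam is at its low point it stops the carriage well short; the cam is self-locking, so pushing the carriage does not turn it.
- push_face (a point): Centre of the rear face (towards the robot) of the carriage's upright push plate: 70 mm wide, 8 mm thick, 35 to 90 mm above the bench; the point is 65 mm above the bench, at jig x = -103 mm, y = 0 when drawn back. Axes as the jig's. Behind it is free space down to the board's top, 15 mm above the bench.
- follower (a point): Middle of the flat front face of the carriage's follower bar, which meets the cam: a steel bar 15 mm thick in x, from the carriage out to jig y = +150 mm, 25 to 41 mm above the bench. The point is at jig x = -20 mm (drawn back), y = +125, 33 mm above the bench.
- cam (a joint): Angle of the eccentric cam about its vertical axis, rad, counter-clockwise from above positive; 0 = low point facing the carriage, lever along jig +x. Starts between +1.3 and +2.0 (lever out to the left); turns from -0.7 to 2.2 with no stop or detent at 0, about 0.1 N m of friction, and stays where left. The yoke can close only within about 0.45 rad of 0.
- cam_axis (a point): Cam pivot axis, under a brass bolt head, at jig x = +40.5, y = +125 mm; the point is 41 mm above the bench. The cam is a steel disc of 64 mm diameter, 25 to 41 mm above the bench, its centre 14 mm off the pivot on the side where the lever points. The flat dark lever lies on it, 41 to 49 mm above the bench.
- cam_handle (a point): The upright black handle at the end of the cam's lever: a round post 16 mm in diameter, from 49 to 100 mm above the bench, its axis 60 mm from the pivot axis in the lever's direction; the point is on its axis, 75 mm above the bench.
- yoke_face (a point): Centre of the front face of the iron yoke, a loose bar 30 (x) x 120 (y) x 30 mm, about 0.85 kg, lying crosswise in the carriage just behind the core, 35 to 65 mm above the bench; the point is 50 mm above the bench. Its axes are those of the jig.
- pole (a point): Point midway between the two pole faces of the fixed U-core (at y = -45 and +45 mm, each 30 x 30 mm), in their plane, at jig x = +30, y = 0 mm, 50 mm above the bench. Axes as the jig's. The yoke is closed when yoke_face coincides with this point.
- weight: brass slotted weight, a 40 mm disc 24 mm thick with a small stud (38 mm high in all), standing on the near left part of the jig's board; a bystander, origin at the centre of its underside
- compass: round pocket compass, 44 mm across, 12 mm thick, on the near right part of the jig's board; a bystander, origin at the centre of its underside
- spare_coil: spare coil, a copper-wound block 58 x 56 x 64 mm high, on the bench just right of the jig; a bystander, origin at the centre of its underside
- multimeter: hand multimeter, 150 x 75 x 34 mm, lying on the bench to the right of the spare coil; a bystander, origin at the centre of its underside
- magnet: steel bar magnet, 75 x 18 x 12 mm, lying on the bench right of the jig's near end; a bystander, origin at the centre of its underside
- screwdriver: screwdriver, 170 mm long, lying on the bench left of the jig; a bystander, its origin lies under it, near its middle
- mug: white mug, 76 mm across, 85 mm high, on the bench left of the jig's near end; a bystander, origin at the centre of its underside
- yoke: The same yoke bar; origin at the centre of its underside, axes as above.

How it is judged:
On the way, in this order (a step that is already met when the one before it is completed fails the run):
1. the cam is at its low point (within 0.4 rad) while the carriage is still back (less than 20 mm forward) (value of joint cam between -0.4 and 0.4 rad and value of joint carriage below 0.02 m), for 0.2 s.
2. the yoke is against the pole faces, with the cam still low (value of joint cam between -0.4 and 0.4 rad and x of yoke_face in the frame of pole above -0.0025 m), for 0.2 s.
At the end, for the whole second after the job is handed in: The yoke's front face lies within 2.5 mm of the pole faces, square to them (0.04 rad), within 6 mm sideways and 4 mm in height of its place; the carriage is more than 37 mm forward and at rest; the cam is within 0.4 rad of its low point (all of step 2 and y of yoke_face in the frame of pole between -0.006 and 0.006 m and z of yoke_face in the frame of pole between -0.004 and 0.004 m and angle between the x axis of yoke_face and the x axis of pole, either way round below 0.04 rad and value of joint carriage above 0.037 m and velocity of joint carriage between -0.005 and 0.005 m/s and linear speed of yoke below 0.01 m/s); the robot touches nothing.
It fails at once if the yoke is lifted or tipped out of its carriage (more than 8 mm up or 0.2 rad) (z of yoke_face in the frame of pole above 0.008 m or angle between yoke_face's own z axis and vertical above 0.2 rad).
It fails at once if the cam handle is gripped (held between the fingers) (horizontal distance between the grasp point and cam_handle below 0.011 m and z of the grasp point in the frame of cam_handle below 0.034 m).
It fails at once if the push plate is gripped (held between the fingers) (x of the grasp point in the frame of push_face between 0 and 0.008 m and y of the grasp point in the frame of push_face between -0.045 and 0.045 m and z of the grasp point in the frame of push_face below 0.03 m).
It fails at once if a bystander is shifted or lifted by more than 25 mm (distance of any of weight, compass, spare_coil, multimeter, magnet, screwdriver, mug from where it was at the start of the episode above 0.025 m).
It also fails if it takes over 51 s, if anything falls off the work surface, if the arm or the gripper's body presses on something with over 40 N, if the wrist force passes 120 N, or if a joint passes its speed limit or range.

## Working session

There is one attempt and no reset: what is moved stays moved. The work goes in short steps, Python scripts to look and compute and a shell command to move; the robot and the scene stay as the last step left them, time stands still between calls to the robot, and variables do not carry over. Pictures are saved under pics/ and viewed, at most 10 in all, crops included, and the job is handed in when it is done.

```bash
mkdir -p pics; python3 - <<'E'
from station import ctrl
import cv2,numpy as np
o=ctrl.get_obs();print(o['t'],o['tool_pos'],o['tool_rot'],o['opening'])
for n in("top","scene"):
    p,d=ctrl.get_image(n);cv2.imwrite(f"pics/{n}0.png",p[:,:,::-1]);np.savez(f"{n}0.npz",p=p,d=d,**{k:v for k,v in ctrl.get_calibration(n).items()})
E
```

```text
0.0 [ 0.19990873 -0.59150044  0.23002691] [-3.09794094e+00 -5.09129793e-01  1.74973252e-04] 0.08516342708819774
```

View pics/top0.png

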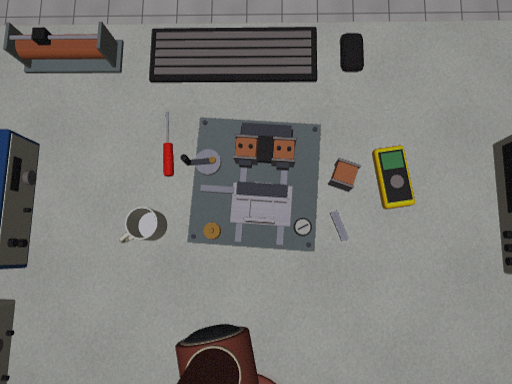

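View pics/scene0.png

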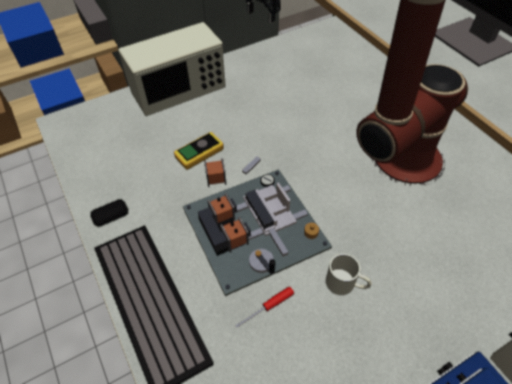

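The top view shows the board with corners near (200,118), (321,124), (314,250) and (189,242). The cam bolt is at about (211,160), the black handle at (186,159), and the push plate near (262,220). The lever points left.

```bash
cat > h.py <<'E'
import cv2,numpy as np
def load(n):
    z=np.load(n+"0.npz");return z
def cast(z,u,v,h):
    E=z['extrinsics'];R,t=E[:3,:3],E[:3,3];c=-R.T@t
    r=R.T@np.array([(u-z['cx'])/z['fx'],(v-z['cy'])/z['fy'],1.])
    return c+r*(h-c[2])/r[2]
def cloud(z):
    E=z['extrinsics'];d=z['d'];v,u=np.indices(d.shape)
    P=np.stack([(u-z['cx'])/z['fx']*d,(v-z['cy'])/z['fy']*d,d],-1)
    return (P-E[:3,3])@E[:3,:3]
E
python3 - <<'E'
from h import *
z=load("top");P=cloud(z);p=z['p'].astype(int)
print('cam',-z['extrinsics'][:3,:3].T@z['extrinsics'][:3,3],z['fx'])
hsv=cv2.cvtColor(z['p'],cv2.COLOR_RGB2HSV)
print('colours board',p[130,215],p[200,195],'bench',p[280,300],'z',P[130,215],P[280,300,2])
roi=np.zeros(p.shape[:2],bool);roi[105:262,175:335]=1
m=(roi&(np.abs(P[...,2]-.015)<.006)&(p.max(2)<130)).astype(np.uint8)
n,l,s,c=cv2.connectedComponentsWithStats(m);k=1+np.argmax(s[1:,4]);m=(l==k)
cs,_=cv2.findContours(m.astype(np.uint8),0,2);ct=max(cs,key=cv2.contourArea)[:,0]
W=np.array([cast(z,u,v,.015)[:2] for u,v in ct],np.float32)
r=cv2.minAreaRect(W);print(r);print(cv2.boxPoints(r))
# heights by object
for nm,(u0,u1,v0,v1) in dict(handle=(178,200,150,168),plate=(230,296,195,235)).items():
    q=P[v0:v1,u0:u1].reshape(-1,3);hi=q[q[:,2]>.07];print(nm,len(hi),hi.mean(0) if len(hi) else q[:,2].max(),hi.min(0) if len(hi) else '',hi.max(0) if len(hi) else '')
E
```

```text
cam [ 0.37913729 -0.05989104  0.97074494] 391.06291702312257
colours board [87 92 96] [86 94 98] bench [148 149 145] z [0.69115088 0.09277871 0.01654361] 0.003451712308725187
((0.5566568374633789, -0.01054757833480835), (0.3097144365310669, 0.319740355014801), 86.40914916992188)
[[ 0.3874016  -0.15508792]
 [ 0.7065143  -0.17511362]
 [ 0.7259121   0.13399276]
 [ 0.40679938  0.15401846]]
handle 60 [0.59252504 0.14571398 0.10834333] [ 0.37913729 -0.05989104  0.07037374] [0.60387173 0.15877562 0.97074494]
plate 137 [ 0.45267422 -0.0266499   0.12738974] [ 0.37913729 -0.05989104  0.07097331] [0.46266652 0.00882874 0.97074494]
```

```bash
cat >> h.py <<'E'
a=np.radians(-3.591);R=np.array([[np.cos(a),-np.sin(a)],[np.sin(a),np.cos(a)]])
O=np.array([.55666,-.01055])-.02*R[:,1]
def w(x,y): return O+R@[x,y]
def j(p): return R.T@(np.asarray(p)[...,:2]-O)
E
python3 - <<'E'
from h import *
z=load("top");P=cloud(z);ok=z['d']>0
def J(m): q=P[m]; return np.c_[(q[:,:2]-O)@R,q[:,2]]
print('O',O,'camaxis',w(.0405,.125),'push',w(-.103,0))
u=np.indices(ok.shape)
b=lambda u0,u1,v0,v1:ok&(u[1]>=u0)&(u[1]<u1)&(u[0]>=v0)&(u[0]<v1)
q=J(b(175,200,150,170)&(P[...,2]>.09));print('handle top',len(q),q.mean(0),q.min(0),q.max(0))
q=J(b(230,296,195,235)&(P[...,2]>.08));print('plate top',len(q),q.min(0),q.max(0))
p=z['p'].astype(int);gold=b(203,218,152,168)&(p[...,0]-p[...,2]>50);q=np.argwhere(gold).mean(0);print('bolt',len(np.argwhere(gold)),j(cast(z,q[1],q[0],.046)))
for n,bb,h in(("weight",b(200,224,220,240)&(p[...,0]-p[...,2]>50),.024),("mug",b(118,165,200,245)&(P[...,2]>.07),.085),("tall",b(175,335,105,262)&(P[...,2]>.11),0)):
  q=J(bb);print(n,len(q),q.min(0) if len(q) else'',q.max(0) if len(q) else'')
# second view: handle top from scene
z=load("scene");P=cloud(z);ok=z['d']>0
q=J(ok&(P[...,2]>.08)&(P[...,2]<.12)&(abs(P[...,0]-w(.0405,.125)[0])<.1)&(abs(P[...,1]-w(.04,.15)[1])<.06));print('scene handle',len(q),q.mean(0),q.min(0),q.max(0))
E
```

```text
O [ 0.55540733 -0.03051073] camaxis [0.60365703 0.09170717] push [ 0.45260956 -0.02405946]
handle top 42 [0.03033212 0.18263721 0.0995756 ] [0.02398403 0.17588101 0.09053316] [0.0370739  0.19166439 0.10424898]
plate top 120 [-0.10293641 -0.03479583  0.08098535] [-0.09480537  0.03340774  0.09442976]
bolt 30 [0.04361362 0.12667847]
weight 214 [-0.14671059  0.09446367  0.01584496] [-0.11014754  0.13387003  0.05753198]
mug 333 [-0.16689446  0.23047967  0.07023223] [-0.08815975  0.3185215   0.08995104]
tall 0  
scene handle 50 [0.03167447 0.18627678 0.09485809] [0.02230782 0.17795745 0.08015397] [0.03853622 0.19197478 0.10479297]
```

```bash
cat >> h.py <<'E'
def push(th,d,rad=.06): 
    return w(.0405+rad*np.cos(th)-d*np.sin(th),.125+rad*np.sin(th)+d*np.cos(th))
E
python3 - <<'E'
from h import *
from scipy.spatial.transform import Rotation as S
M=S.from_rotvec([-3.0979,-.50913,0]).as_matrix();print('yaw',np.degrees(np.arctan2(M[1,0],M[0,0])))
h=np.array([.031,.184]);th=np.arctan2(h[1]-.125,h[0]-.0405);print('th',th,np.linalg.norm(h-[.0405,.125]))
A=push(th,.042);print('appr',A,(A-[.2,-.5915])/.5)
print('contact',push(th,.0225))
pts=[push(t,.0225) for t in np.linspace(th,0,5)]
print(np.round(np.diff(pts,axis=0)/.5/5,4)); print(pts)
E
```

```text
yaw 18.665876017992137
th 1.730442996455558 0.0597599364122821
appr [0.55604515 0.14735885] [0.71209029 1.4777177 ]
contact [0.57545353 0.14924684]
[[ 0.0107  0.0026]
 [ 0.0108 -0.0021]
 [ 0.0089 -0.0064]
 [ 0.0054 -0.0096]]
[array([0.57545353, 0.14924684]), array([0.60217487, 0.15577006]), array([0.6291693, 0.1504896]), array([0.65146305, 0.1343784 ]), array([0.66494848, 0.11040497])]
```

```bash

python3 -m crank '0.0285 0.059 0 0.034;0.0285 0.059 0 0.034;0.0285 0.059 0 0.034;0.0285 0.059 0 0.034;0.0285 0.059 0 0.034' 0
python3 -m crank '0.0285 0.059 0 0.034;0.0285 0.059 0 0.034;0.0285 0.059 0 0.034;0.0285 0.059 0 0.034;0.0285 0.059 0 0.034'
python3 -m crank '0.0285 0.059 0 0.034;0.0285 0.059 0 0.034;0.0285 0.059 0 0.034;0.0285 0.059 0 0.034;0.0285 0.059 0 0.034'
python3 -m crank '0.0285 0.059 0 0.034;0.0285 0.059 0 0.034;0.0285 0.059 0 0.034;0.0285 0.059 0 0.034;0.0285 0.059 0 0.034'
python3 -m crank '0.0285 0.059 0 0.034;0.0285 0.059 0 0.034;0.0285 0.059 0 0.034;0.0285 0.059 0 0.034;0.0285 0.059 0 0.034'
python3 -m crank '0 0 0 0;0 0 0 0;0 0 0 0;0 0 0 0;0 0 0 0'
python3 - <<'E'
from station import ctrl
o=ctrl.get_obs();print(o['q'])
from scipy.spatial.transform import Rotation as S
import numpy as np
M=S.from_rotvec(o['tool_rot']).as_matrix();print('yaw',np.degrees(np.arctan2(M[1,0],M[0,0])))
E
```

```text
t: 0.52
tool_pos: [0.2715, -0.4429, 0.2305]
tool_rot: [-3.003, -0.92, -0.0]
contact_force: [0.7, 0.5, -0.6]
opening: 0.0257
grip_force: 0.0
t: 0.93
tool_pos: [0.3427, -0.2954, 0.2308]
tool_rot: [-2.854, -1.312, 0.0]
contact_force: [0.2, -0.3, 0.2]
opening: 0.0002
grip_force: 0.0
t: 1.35
tool_pos: [0.414, -0.1479, 0.231]
tool_rot: [-2.654, -1.681, 0.0]
contact_force: [1.0, 0.0, 0.2]
opening: -0.0001
grip_force: 0.0
t: 1.77
tool_pos: [0.4852, -0.0004, 0.2309]
tool_rot: [-2.406, -2.02, 0.001]
contact_force: [0.6, -0.2, 0.2]
opening: -0.0001
grip_force: 0.0
t: 2.18
tool_pos: [0.5564, 0.1471, 0.2306]
tool_rot: [-2.115, -2.322, 0.001]
contact_force: [0.4, -0.8, -0.1]
opening: -0.0
grip_force: 0.0
t: 2.6
tool_pos: [0.556, 0.1444, 0.2312]
tool_rot: [2.121, 2.318, -0.0]
contact_force: [0.7, 0.7, 0.6]
opening: 0.0005
grip_force: 0.0
[ 1.24648511e-01 -6.69792996e-02  1.73206105e+00 -1.60578781e-04
  1.47665487e+00  3.60921138e-02]
yaw 95.07477399550862
```

```bash

python3 -m crank '0 0.001 -0.034 0;0 0.001 -0.034 0;0 0.001 -0.034 0;0 0.001 -0.034 0;0 0.001 -0.034 0'
python3 -m crank '0 0 -0.034 0;0 0 -0.034 0;0 0 -0.034 0;0 0 -0.034 0;0 0 -0.02 0'
python3 -m crank '0.005 0 0 0;0.005 0 0 0;0.005 0 0 0;0.005 0 0 0;0.005 0 0 0'
python3 - <<'E'
from station import ctrl
import cv2
p,d=ctrl.get_image("scene");c=p[140:300,170:340];cv2.imwrite("pics/s1.png",cv2.resize(c,None,fx=4,fy=3.7)[:,:,::-1][:600])
E
```

```text
t: 3.02
tool_pos: [0.5562, 0.1469, 0.1458]
tool_rot: [2.121, 2.317, 0.001]
contact_force: [0.3, 0.4, -0.5]
opening: -0.0
grip_force: 0.0
t: 3.43
tool_pos: [0.555, 0.1468, 0.0664]
tool_rot: [-2.12, -2.317, 0.003]
contact_force: [-0.5, -0.1, -0.7]
opening: 0.0001
grip_force: 0.0
t: 3.85
tool_pos: [0.5701, 0.148, 0.0698]
tool_rot: [2.118, 2.318, 0.003]
contact_force: [-0.6, 0.1, 0.5]
opening: 0.0005
grip_force: 0.0
```

View pics/s1.png

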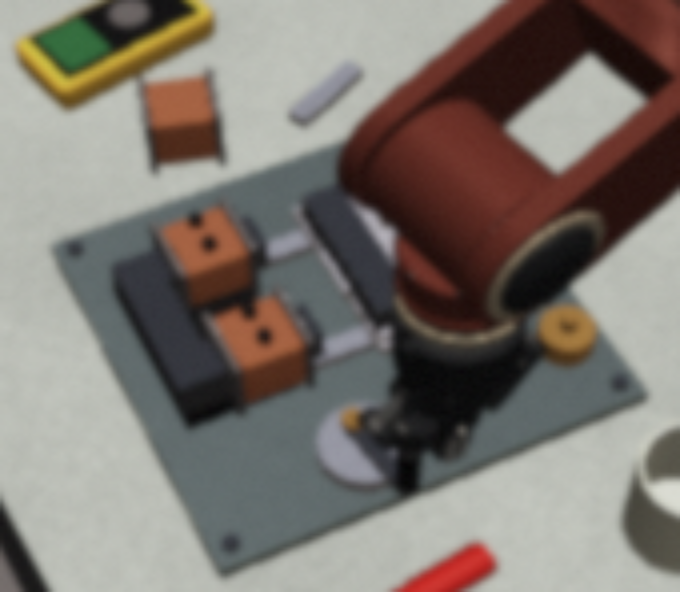

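The shut fingers stand just behind the black handle, which is near (405,470) in the crop, and nothing is touching. I'll sweep it round.

```bash

python3 -m crank '0.0135 0.003 0 -0.055;0.0135 0.003 0 -0.055;0.0135 0.003 0 -0.055;0.0135 0.003 0 -0.055;0.0135 0.003 0 -0.055'
python3 -m crank '0.0108 -0.002 0 -0.055;0.0108 -0.002 0 -0.055;0.0108 -0.002 0 -0.055;0.0108 -0.002 0 -0.055;0.0108 -0.002 0 -0.055'
python3 - <<'E'
from station import ctrl
from h import *
o=ctrl.get_obs();print(j(o['tool_pos']))
p,d=ctrl.get_image("scene");c=p[140:300,170:340];cv2.imwrite("pics/s2.png",cv2.resize(c,None,fx=4,fy=3.7)[:,:,::-1][:600])
E
```

```text
t: 4.32
tool_pos: [0.6024, 0.1555, 0.0685]
tool_rot: [-2.57, -1.806, 0.002]
contact_force: [-2.2, -0.3, 0.2]
opening: -0.0002
grip_force: 1.0
t: 4.73
tool_pos: [0.6293, 0.1508, 0.0684]
tool_rot: [-2.897, -1.213, 0.002]
contact_force: [-2.7, 0.8, -0.2]
opening: 0.0001
grip_force: 0.9
[0.06239939 0.18554572]
```

View pics/s2.png

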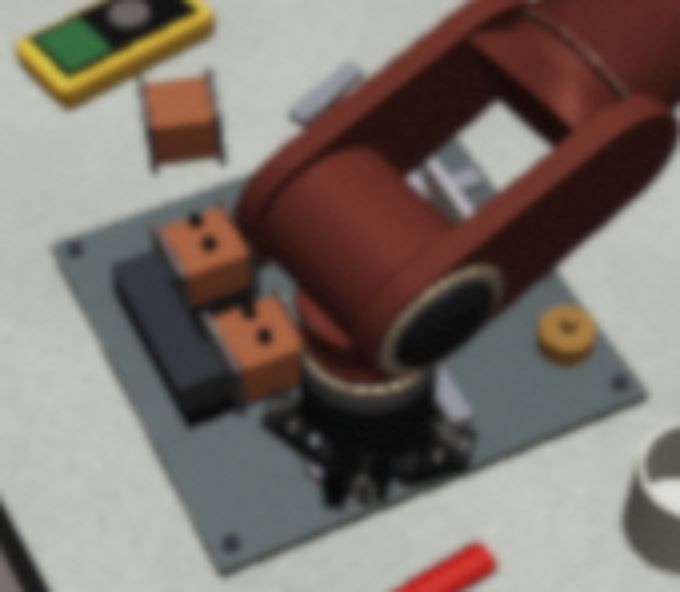

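The handle is moving with the fingers, now just left of them near (335,490), and the contact force is about 2.7 N. Continuing.

```bash

python3 -m crank '0.009 -0.0064 0 -0.055;0.009 -0.0064 0 -0.055;0.009 -0.0064 0 -0.055;0.009 -0.0064 0 -0.055;0.009 -0.0064 0 -0.055'
python3 -m crank '0.0054 -0.0096 0 -0.055;0.0054 -0.0096 0 -0.055;0.0054 -0.0096 0 -0.055;0.0054 -0.0096 0 -0.055;0.0054 -0.0096 0 -0.055'
python3 -m crank '0 0.012 0 0;0 0.012 0 0;0 0.012 0 0;0 0.012 0.02 0;0 0.012 0.02 0'
python3 -m crank '0 0 0.05 0;0 0 0.05 0;0 0 0.05 0;-0.04 0 0.05 0;-0.06 0 0.02 0'
python3 -m crank '-0.07 0 0 0;-0.07 0 0 0;-0.07 0 0 0;-0.07 0 0 0;-0.07 0 0 0'
python3 - <<'E'
from station import ctrl
from h import *
o=ctrl.get_obs();print(j(o['tool_pos']),o['tool_pos'],o['tool_rot'],o['t'])
p,d=ctrl.get_image("scene");c=p[140:300,170:340];cv2.imwrite("pics/s3.png",cv2.resize(c,None,fx=4,fy=3.7)[:,:,::-1][:600])
for n in("top","scene"):
    p,d=ctrl.get_image(n);z=dict(p=p,d=d,**ctrl.get_calibration(n));P=cloud(z)
    q=P.reshape(-1,3);q=q[d.ravel()>0];q=np.c_[(q[:,:2]-O)@R,q[:,2]]
    g=q[(q[:,2]>.085)&(q[:,2]<.11)&(np.hypot(q[:,0]-.0405,q[:,1]-.125)<.08)&(q[:,1]>.08)]
    print(n,len(g),g.mean(0) if len(g) else '')
    g=q[(q[:,2]>.083)&(q[:,2]<.098)&(abs(q[:,1])<.045)&(q[:,0]<-.05)&(q[:,0]>-.12)]
    print('plate',len(g),g.min(0) if len(g) else '',g.max(0) if len(g) else '')
E
```

```text
t: 5.2
tool_pos: [0.6518, 0.1349, 0.0685]
tool_rot: [-3.089, -0.567, 0.001]
contact_force: [-1.6, 0.9, 0.0]
opening: -0.0005
grip_force: 0.9
t: 5.62
tool_pos: [0.6658, 0.111, 0.0688]
tool_rot: [-3.139, 0.108, -0.001]
contact_force: [-0.8, 2.0, 0.6]
opening: -0.0002
grip_force: 0.9
t: 6.03
tool_pos: [0.6648, 0.1414, 0.0882]
tool_rot: [3.14, -0.102, -0.003]
contact_force: [0.9, -0.7, 0.1]
opening: 0.0001
grip_force: 0.0
t: 6.45
tool_pos: [0.6186, 0.1411, 0.2049]
tool_rot: [-3.139, 0.104, -0.015]
contact_force: [0.8, -0.2, 1.3]
opening: -0.0001
grip_force: 0.0
t: 6.87
tool_pos: [0.4391, 0.1409, 0.1996]
tool_rot: [-3.139, 0.103, -0.003]
contact_force: [-0.1, 0.5, 0.2]
opening: 0.0001
grip_force: 0.0
[-0.1267852   0.16377368] [0.43912881 0.14088242 0.19962469] [-3.13947966e+00  1.02988557e-01 -3.05846244e-03] 6.8667
top 47 [0.09866486 0.12693946 0.09846219]
plate 115 [-0.10293748 -0.03479966  0.08365687] [-0.09476534  0.03359115  0.09395679]
scene 42 [0.10003776 0.12999013 0.09651975]
plate 72 [-0.10454463 -0.0347532   0.08326793] [-0.09547981  0.03561075  0.09338234]
```

View pics/s3.png

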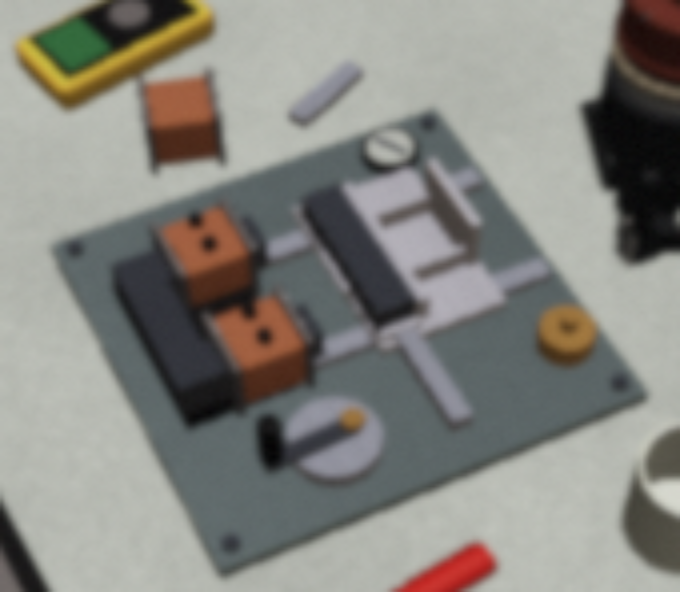

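The lever points straight ahead, with the handle near (270,440) in the crop (cam about 0.05 rad). The carriage is still back, with the push plate near (450,205). Next I go behind the plate.

```bash

python3 -m crank '-0.008 -0.065 0 0;-0.008 -0.065 0 0;-0.008 -0.065 0 0;-0.008 -0.065 0 0;-0.008 -0.065 0 0'
python3 -m crank '0 0 -0.04 0;0 0 -0.04 0;0 0 -0.04 0;0 0 -0.04 0;0 0 -0.04 0'
python3 -m crank '0 0 -0.03 0;0 0 -0.03 0;0 0 -0.03 0;0 0 0 0;0 0 0 0'
python3 - <<'E'
from station import ctrl
from h import *
o=ctrl.get_obs();print(j(o['tool_pos']),o['tool_pos'],(w(-.103+.041-.011,0)-o['tool_pos'][:2])/.5)
E
```

```text
t: 7.43
tool_pos: [0.4217, -0.0236, 0.2001]
tool_rot: [3.139, -0.103, 0.005]
contact_force: [0.1, -0.1, -0.2]
opening: -0.0003
grip_force: 0.0
t: 7.85
tool_pos: [0.4224, -0.0226, 0.099]
tool_rot: [3.139, -0.105, 0.004]
contact_force: [-0.0, 0.0, -0.2]
opening: -0.0001
grip_force: 0.0
t: 8.27
tool_pos: [0.4212, -0.0222, 0.0536]
tool_rot: [-3.14, 0.104, 0.001]
contact_force: [0.9, -0.2, 0.9]
opening: -0.0
grip_force: 0.0
[-1.34471490e-01 -9.49426675e-05] [ 0.42119391 -0.02218303  0.05364155] [ 0.12271348 -0.00751087]
```

```bash

python3 -m crank '0.008 -0.0005 0 0;0.008 -0.0005 0 0;0.008 -0.0005 0 0;0.008 -0.0005 0 0;0.008 -0.0005 0 0'
python3 -m crank '0.008 -0.0005 0 0;0.008 -0.0005 0 0;0.008 -0.0005 0 0;0.008 -0.0005 0 0;0.008 -0.0005 0 0'
python3 -m crank '0.006 -0.0005 0 0;0.006 -0.0005 0 0;0.006 -0.0005 0 0;0.006 -0.0005 0 0;0.006 -0.0005 0 0'
python3 -m crank '0.001 0 0 0;0.001 0 0 0;0.001 0 0 0;0.001 0 0 0;0.001 0 0 0'
```

```text
t: 8.68
tool_pos: [0.4416, -0.0235, 0.054]
tool_rot: [3.14, -0.105, 0.002]
contact_force: [0.4, 0.3, 0.4]
opening: -0.0003
grip_force: 0.0
t: 9.1
tool_pos: [0.4607, -0.0246, 0.0532]
tool_rot: [-3.14, 0.105, 0.001]
contact_force: [-2.9, 0.6, 2.9]
opening: 0.0002
grip_force: 1.7
t: 9.52
tool_pos: [0.4757, -0.0256, 0.0532]
tool_rot: [-3.139, 0.105, 0.0]
contact_force: [-2.5, 1.8, 2.1]
opening: 0.0
grip_force: 1.6
t: 9.93
tool_pos: [0.4779, -0.0259, 0.0532]
tool_rot: [3.14, -0.105, -0.0]
contact_force: [-2.9, 1.0, 1.6]
opening: 0.0
grip_force: 1.5
```

```bash

python3 -m crank '0.0015 0 0 0;0.0015 0 0 0;0.0015 0 0 0;0.0015 0 0 0;0.0015 0 0 0'
python3 -m crank '0.001 0 0 0;0.001 0 0 0;0 0 0 0;0 0 0 0;0 0 0 0'
python3 - <<'E'
from station import ctrl
from h import *
o=ctrl.get_obs();print(j(o['tool_pos']))
for n in("top","scene"):
    p,d=ctrl.get_image(n);z=dict(p=p,d=d,**ctrl.get_calibration(n));P=cloud(z)
    q=P.reshape(-1,3);q=q[d.ravel()>0];q=np.c_[(q[:,:2]-O)@R,q[:,2]]
    g=q[(q[:,2]>.083)&(q[:,2]<.093)&(abs(q[:,1])<.045)&(q[:,0]<-.045)&(q[:,0]>-.12)]
    print('plate',len(g),g.min(0) if len(g) else '',g.max(0) if len(g) else '')
E
```

```text
t: 10.35
tool_pos: [0.4818, -0.0261, 0.0532]
tool_rot: [3.139, -0.105, -0.0]
contact_force: [-3.4, -2.2, 1.5]
opening: 0.0002
grip_force: 1.5
t: 10.77
tool_pos: [0.4821, -0.0261, 0.0532]
tool_rot: [3.139, -0.105, -0.003]
contact_force: [-6.6, -1.3, 3.9]
opening: 0.0003
grip_force: 3.2
[-0.07348506 -0.00021919]
plate 0  
plate 73 [-0.06778695 -0.03375611  0.08307089] [-0.05485857  0.03783741  0.09299601]
```

```bash

python3 -m crank '0.001 0 0 0;0.001 0 0 0;0.001 0 0 0;0 0 0 0;0 0 0 0'
python3 -m crank '0.001 0 0 0;0.001 0 0 0;0.001 0 0 0;0 0 0 0;0 0 0 0'
```

```text
t: 11.28
tool_pos: [0.4828, -0.0262, 0.0532]
tool_rot: [3.139, -0.105, -0.007]
contact_force: [-9.9, -1.5, 7.4]
opening: -0.0003
grip_force: 5.0
t: 11.7
tool_pos: [0.4827, -0.0262, 0.0532]
tool_rot: [3.139, -0.104, -0.014]
contact_force: [-17.4, -1.5, 12.7]
opening: -0.0004
grip_force: 8.7
```

The force has climbed to 17 N with no travel, so the yoke is seated. I'll back off, go clear and check.

```bash

python3 -m crank '-0.01 0 0 0;-0.02 0 0 0;-0.03 0 0 0;-0.03 0 0 0;0 0 0.02 0'
python3 -m crank '0 0 0.06 0;0 0 0.06 0;0 0 0.06 0;-0.01 0 0.06 0;-0.01 0 0.06 0'
python3 -m crank '0 -0.06 0 0;0 -0.07 0 0;0 -0.07 0 0;0 -0.07 0 0;0 -0.07 0 0'
python3 -m crank '0 -0.06 0 0;0 -0.06 0 0;0 0 0 0;0 0 0 0;0 0 0 0'
python3 - <<'E'
from station import ctrl
from h import *
o=ctrl.get_obs();print(o['tool_pos'],o['contact_force'],o['t'])
for n in("top","scene"):
    p,d=ctrl.get_image(n);z=dict(p=p,d=d,**ctrl.get_calibration(n));P=cloud(z)
    c=p[140:300,170:340] if n=='scene' else p[100:260,160:340]
    cv2.imwrite(f"pics/{n}4.png",cv2.resize(c,None,fx=4,fy=3.7,interpolation=cv2.INTER_CUBIC)[:,:,::-1][:600])
    q=P.reshape(-1,3);q=q[d.ravel()>0];q=np.c_[(q[:,:2]-O)@R,q[:,2]]
    g=q[(q[:,2]>.083)&(q[:,2]<.098)&(abs(q[:,1])<.045)&(q[:,0]<-.03)&(q[:,0]>-.12)]
    print('plate',len(g),g.min(0),g.max(0))
    g=q[(q[:,2]>.085)&(q[:,2]<.11)&(np.hypot(q[:,0]-.0405,q[:,1]-.125)<.08)&(q[:,1]>.08)];print('handle',g.mean(0))
    dark=(p.reshape(-1,3)[d.ravel()>0].max(1)<70)
    g=q[dark&(abs(q[:,2]-.065)<.006)&(abs(q[:,1])<.07)&(q[:,0]<.045)&(q[:,0]>-.04)];print('yoke',len(g),g.min(0),g.max(0),g.mean(0))
E
```

```text
t: 12.12
tool_pos: [0.4379, -0.0252, 0.0612]
tool_rot: [-3.139, 0.106, 0.006]
contact_force: [-0.6, 0.9, -1.0]
opening: 0.0002
grip_force: 0.0
t: 12.53
tool_pos: [0.4319, -0.0259, 0.2164]
tool_rot: [3.14, -0.105, 0.006]
contact_force: [-0.6, 0.0, 0.1]
opening: 0.0002
grip_force: 0.0
t: 12.95
tool_pos: [0.432, -0.1981, 0.2152]
tool_rot: [3.138, -0.105, 0.007]
contact_force: [0.2, -0.3, 0.4]
opening: -0.0003
grip_force: 0.0
t: 13.37
tool_pos: [0.4314, -0.2558, 0.214]
tool_rot: [3.14, -0.105, 0.002]
contact_force: [0.5, 0.9, -0.8]
opening: -0.0001
grip_force: 0.0
[ 0.43143238 -0.25578633  0.21396306] [ 0.51579304  0.91995007 -0.77784581] 13.3667
plate 114 [-0.0621045  -0.03428686  0.08400227] [-0.05386757  0.03445811  0.09519067]
handle [0.09866976 0.12688645 0.09845833]
yoke 157 [ 0.00203078 -0.06990293  0.059245  ] [0.04338538 0.06836368 0.0707385 ] [0.02616018 0.00109952 0.06636499]
plate 77 [-0.06333268 -0.03569332  0.08332631] [-0.0548239   0.03517625  0.09327227]
handle [0.09966647 0.13047137 0.0963238 ]
yoke 427 [ 0.00090842 -0.0624522   0.0592052 ] [0.04479213 0.0622191  0.07077954] [0.01820205 0.00345429 0.06475915]
```

View pics/scene4.png

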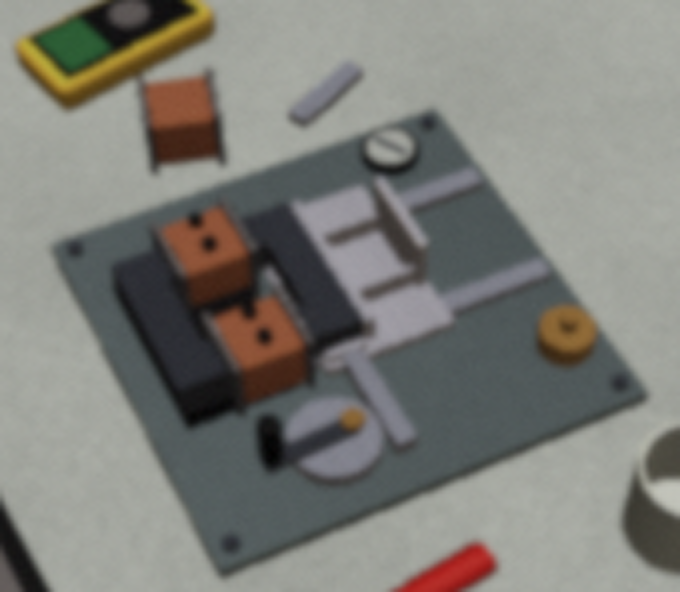

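View pics/top4.png

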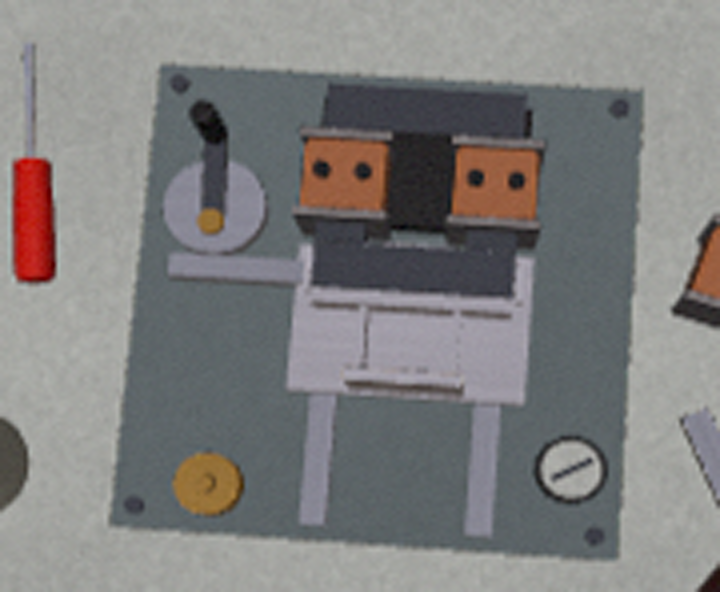

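Both views agree. The yoke bar, at (415,270) in the top crop, is flush and square against both poles. The plate has moved forward 41 mm, the cam lever still points straight ahead, and the bystanders look unmoved. Handing in.

```bash
python3 -c "
from station import ctrl
print(ctrl.finish_job())"
```

```text
the job is handed in; nothing more can be done
None
```

I turned the cam to its low point (about 0.05 rad off), then pushed the carriage about 41 mm forward until the yoke sat against both pole faces, and handed the job in at about 13.5 s; the hand-in returned no verdict.

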